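# Slide two cleaner bottles onto their drip mat

### The arm

A 6-joint arm with a two-finger parallel gripper is mounted at the origin on the work surface. World frame = base frame: x ahead of the robot, y to its left, z up, the work surface at z = 0. Lengths are in m, angles in degrees, forces in N, time in s.
With the tool pointing down it reaches from about 0.25 to 0.725 m from the base axis. Payload 9.7 kg.
Tool frame: the origin (TCP) lies at the very end of the fingers, on their centre line; the grasp point (between the pads) lies 19 mm behind it; y points along the fingers, x is the direction in which the jaws open and shut, and the axes are right-handed (so a half turn about y gives the same grasp; the last joint's range is limited). The gripper opens to 85 mm and grips with 20 to 120 N. Pads are 22 mm wide; open, the fingers measure 114 mm over their backs; the gripper's body (76 mm by 85 mm) begins 54 mm behind the grasp point. The pads swing forward as they close: fully open they stand 13 mm farther back than shut.
Start: joints at [74.771, 4.979, 10.078, 95.1, 0, 90], TCP at [0.144, 0.531, 0.231] pointing down, gripper open.
Joint ranges: [-179.16, 179.16], [-48.56, 103.87], [-65.8, 70.77], [-126.05, 130.52], [-82.76, 87.17], [-180, 180]. Speed limits (degrees/s): [127.2, 127.2, 147.25, 180, 180, 180].

### API

Orientations are given as [roll, pitch, yaw] about the fixed x, y, z axes, in that order (R = Rz(yaw) Ry(pitch) Rx(roll)).
In Python, from workcell import bot gives the robot as it stands.
- The arm moves only by the shell command python3 -m jog 'ROWS' [FORCE]. ROWS is JSON, a list of rows, each a list of 7 numbers: the closure, from 0 (fully open) to 1 (shut), then the shift along the world's x, y, z in units of 25 mm (1.0 is 25 mm), then the turn, a rotation vector about the world's x, y, z in units of 5 degrees (1.0 is 5 degrees). A call has 1 to 5 rows; each row is the pose to reach, as a shift and turn from the pose commanded when the call began; what a row does not reach only later rows make up. A row lasts 1/10 s, in which the tool goes at most 50 mm and 8.59 degrees, less where a joint would pass 70% of its speed; a pose out of reach is approached as far as the arm can. A call with a gripper value outside its range is refused whole. The fingers move at their own pace and stop on an object; FORCE is the grip in N (left out, the last holds). Time passes only in rows, so rows that repeat a pose let the fingers close. It gives the time, the measured TCP pose, the force and the opening at its end, in the units of the state.
- bot.get_obs(): the state, without advancing time (a new reading comes with each control period).
- bot.camera(name): name is "scene" or "top"; returns (picture, depth): 420x560x3 uint8, red, green, blue; 420x560 float32, m along the optical axis (not along the pixel's ray), 0 where there is no reading.
- bot.camera_model(name): a dict with "fx", "fy", "cx", "cy" (pixels), "rvec" (rotation vector, rad) and "tvec" (3), from world to camera coordinates, as OpenCV has them. Camera axes: x right, y down, z forward; pixel columns grow to the right and rows downward; lengths in m; the calibration is good to about 2 mm. A picture is of the moment at which its call begins. camera_model takes no time and is no camera call.
- bot.job_done(): hands the job in, once; it reports no verdict.
Trained networks look in the newest picture that a camera, given by its name, has taken for a name from the list of things; names that differ only in an ending like _2 or _b are one class to them, and where a whole thing is asked for, a point or a joint stands for the part that bears it (a point fixed in the world has none). Each returns a list of dicts, best first, with "conf" (0 to 1); they miss things now and then, are a little off and sometimes report something else, mostly with a low value. They report only what shows in the picture. A call takes as long as a camera call.
- bot.regions_of(camera, label): "pixels" (420x560 bool, what is visible of it) and "point" ([row, column] in pixels, amid what is visible of it).
The state is a dict: "time": time; "q": joint angles; "qd": joint speeds; "joint_efforts": joint torques, N m; "ee_pos": TCP position; "tcp_rot": TCP orientation; "wrist_force": force on the tool from outside, world axes, zero at the start; "torque": the same for the moment, N m; "opening": finger opening in m.
Only numpy, scipy, OpenCV 4.12 (cv2) and the standard library are available. Lean on these libraries where they do the work, as an engineer would, in place of code of your own. Each camera call takes 0.05 s, during which the arm holds its last target. There are 200 camera calls.

### The job

The spray bottle and the tall screw-cap bottle have been left on the bare quartz, which cleaner rings would mark. Push each one, low on its body so that it slides along upright without tipping or being lifted, until both stand with their whole foot on the dark ribbed mat. Leave the tub, the funnel and the brush where they are.

Things in the scene. Friction and masses are not known exactly. Their poses are not given: they have to be found in the camera images.
- spray: Spray bottle: round pink body 72 mm across, straight-sided to 150 mm, shoulder, white trigger head; 248 mm tall, about 0.4 kg. Stands left or right of the mat. Origin: centre of its underside, on the ledge (height 0); z up. Nozzle and trigger reach 70 mm along its own -x at 178 to 248 mm height. Friction on the ledge 0.5 to 0.7: a push much above 45 mm tips it.
- refill: Tall screw-cap bottle: round white body 64 mm across, straight-sided to 190 mm, shoulder, grey cap 33 mm across; 256 mm tall, about 0.5 kg. Stands on the other side of the mat from the spray bottle. Origin: centre of its underside, on the ledge (height 0); z up. Slides like the spray bottle; a push much above 40 mm tips it.
- mat: Dark rectangular drip mat with fine ribs, fixed flat on the ledge, 150 mm along its own x and 280 mm along its own y, 1 mm thin: bottles slide onto it without any step. Origin: the mat's centre. Both bottles fit on it side by side along its y.
- tub: Bystander, beyond the mat: clear plastic storage tub with a white hinged lid, closed and empty, about 190 mm along its own x (with its front tab and hinge up to 205 mm), 286 mm along its own y, 126 mm tall. Origin: centre of its underside.
- funnel: Bystander: white plastic funnel standing mouth down, 116 mm across at the foot, 112 mm tall, light (50 g). Origin: centre of its underside.
- brush: Bystander: grout brush with a black rubber handle, lying on its side, 210 mm long along its own x (handle end at -108 mm, head end at +103 mm), 45 mm wide, 22 mm tall, light (90 g). Origin: on the ledge, under the brush's middle.

How it is judged (in metres and radians):
At the end, for the whole second after the job is handed in: Both bottles stand still and upright (within 0.06 rad) with their whole foot on the mat (an overhang of up to 2 mm is allowed); the tub, the funnel and the brush are within 20 mm of where they were (x of spray in the frame of mat between -0.041 and 0.041 m and y of spray in the frame of mat between -0.106 and 0.106 m and angle between each of spray, refill's own z axis and vertical below 0.06 rad and height (world z) of spray between -0.006 and 0.006 m and linear speed of each of spray, refill below 0.01 m/s and x of refill in the frame of mat between -0.045 and 0.045 m and y of refill in the frame of mat between -0.11 and 0.11 m and height (world z) of refill between -0.006 and 0.006 m and distance of each of tub, funnel, brush from where it was at the start of the episode below 0.02 m); the robot touches nothing.
It fails at once if a bottle tips (leans more than 17 degrees) (angle between any of spray, refill's own z axis and vertical above 0.3 rad).
It fails at once if a bottle is lifted (its foot's centre more than 15 mm off the ledge) (height (world z) of any of spray, refill above 0.015 m).
It fails at once if the robot pushes or holds a bottle above 100 mm instead of low on its body (more than 1.5 N) (contact force between any of spray_c1, spray_c2, spray_c3, spray_c4, spray_c5, refill_c1, refill_c2, refill_c3 and the arm above 1.5 N or contact force between any of spray_c1, spray_c2, spray_c3, spray_c4, spray_c5, refill_c1, refill_c2, refill_c3 and the fingers above 1.5 N).
It fails at once if the tub, the funnel or the brush is shifted by more than 20 mm (distance of any of tub, funnel, brush from where it was at the start of the episode above 0.02 m).
It also fails if it takes over 72 s, if anything falls off the work surface, if the arm or the gripper's body presses on something with over 40 N, if the wrist force passes 120 N, or if a joint passes its speed limit or range.

## Working session

There is one attempt and no reset: what is moved stays moved. The work goes in short steps, Python scripts to look and compute and a shell command to move; the robot and the scene stay as the last step left them, time stands still between calls to the robot, and variables do not carry over. Pictures are saved under pics/ and viewed, about 8 in all and at most 12, crops included, and the job is handed in when it is done.

```bash
mkdir -p pics; ls
cat > h.py <<'E'
import numpy as np,cv2
from workcell import bot
def pts(cam,depth,mask):
    m=bot.camera_model(cam);R=cv2.Rodrigues(np.array(m["rvec"],float))[0];t=np.array(m["tvec"]).ravel()
    v,u=np.nonzero(mask&(depth>0));z=depth[v,u]
    c=np.stack([(u-m["cx"])/m["fx"]*z,(v-m["cy"])/m["fy"]*z,z],1)
    return (c-t)@R
def save(cam,name):
    p,d=bot.camera(cam);cv2.imwrite(f"pics/{name}.png",p[:,:,::-1]);return p,d
E
python3 - <<'E'
from h import *
for c in("top","scene"):
    p,d=save(c,c+"0")
    for l in("spray","refill","mat","tub","funnel","brush"):
        for r in bot.regions_of(c,l)[:2]:
            P=pts(c,d,r["pixels"])
            if len(P)==0: continue
            print(c,l,round(r["conf"],2),r["point"],len(P),"med",np.median(P,0).round(3),"lo",np.percentile(P,2,axis=0).round(3),"hi",np.percentile(P,98,axis=0).round(3))
print(bot.get_obs())
E
```

```text
pics
top spray 0.76 [302.8, 134.5] 2313 med [0.412 0.281 0.178] lo [0.357 0.257 0.024] hi [0.449 0.302 0.25 ]
top refill 0.66 [289.1, 410.8] 1551 med [ 0.438 -0.23   0.203] lo [ 0.409 -0.259  0.015] hi [ 0.467 -0.214  0.258]
top mat 0.83 [262.5, 299.1] 8337 med [ 0.495 -0.028  0.001] lo [ 0.411 -0.162 -0.003] hi [0.579 0.105 0.006]
top tub 0.78 [128.5, 264.5] 12664 med [0.766 0.036 0.124] lo [ 0.683 -0.1    0.023] hi [0.867 0.172 0.129]
top tub 0.53 [180.4, 443.0] 2003 med [ 0.669 -0.345  0.032] lo [ 0.624 -0.405  0.01 ] hi [ 0.726 -0.302  0.106]
top funnel 0.95 [179.2, 440.7] 2029 med [ 0.669 -0.345  0.032] lo [ 0.624 -0.405  0.007] hi [ 0.727 -0.301  0.106]
top brush 0.63 [201.6, 135.6] 1313 med [0.632 0.34  0.019] lo [ 0.558  0.306 -0.   ] hi [0.754 0.363 0.025]
scene spray 0.57 [324.5, 426.2] 3564 med [0.431 0.297 0.176] lo [0.356 0.264 0.022] hi [0.451 0.326 0.249]
scene refill 0.76 [74.0, 342.5] 2573 med [ 0.445 -0.224  0.16 ] lo [ 0.413 -0.255  0.01 ] hi [ 0.468 -0.214  0.257]
scene mat 0.75 [200.0, 331.7] 7531 med [ 0.495 -0.016  0.001] lo [ 0.411 -0.161 -0.001] hi [0.578 0.1
[... 307 characters left out ...]
.308 0.   ] hi [0.752 0.364 0.024]
{'time': 0.7, 'q': array([7.47694471e+01, 4.97709988e+00, 1.00778299e+01, 9.51004009e+01,
       1.33300758e-03, 8.99992097e+01]), 'qd': array([-1.00060310e-01,  6.61584386e-03,  5.77562510e-02, -6.36064487e-05,
        9.32471512e-02, -5.37542624e-02]), 'joint_efforts': array([ 1.08245611e-03, -5.19969893e+01,  4.64781439e+01,  1.52742581e-03,
       -9.63527259e-05, -2.74452610e-06]), 'ee_pos': array([0.14447679, 0.53066966, 0.23129798]), 'tcp_rot': array([-8.99986670e+01, -3.29145982e-04,  7.47702373e+01]), 'wrist_force': array([0.17617248, 0.7322829 , 0.6853947 ]), 'torque': array([-0.02200227, -0.01283179, -0.0759755 ]), 'opening': 0.08502699950272868}
```

Run:
```python
from h import *
from scipy.optimize import least_squares
D={}
for c in("top","scene"):
    p,d=bot.camera(c)
    for l in("spray","refill","mat"):
        r=bot.regions_of(c,l)[0]; D.setdefault(l,[]).append(pts(c,d,cv2.erode(r["pixels"].astype(np.uint8),np.ones((3,3)))>0))
for l,rad,top in(("spray",.036,.145),("refill",.032,.185)):
    for P in D[l]+[np.vstack(D[l])]:
        Q=P[(P[:,2]>.02)&(P[:,2]<top)]
        s=least_squares(lambda x:np.hypot(Q[:,0]-x[0],Q[:,1]-x[1])-rad,Q[:,:2].mean(0)+[.02,0],loss="soft_l1",f_scale=.002)
        print(l,len(Q),s.x.round(4),np.median(abs(s.fun)).round(4))
P=np.vstack(D["spray"]);H=P[P[:,2]>.19];print("head",H.mean(0))
for P in D["mat"]:
    print("mat",cv2.minAreaRect((P[abs(P[:,2])<.008][:,:2]).astype(np.float32)))
```

```text
Traceback (most recent call last):
IndexError: list index out of range
```

View pics/top0.png

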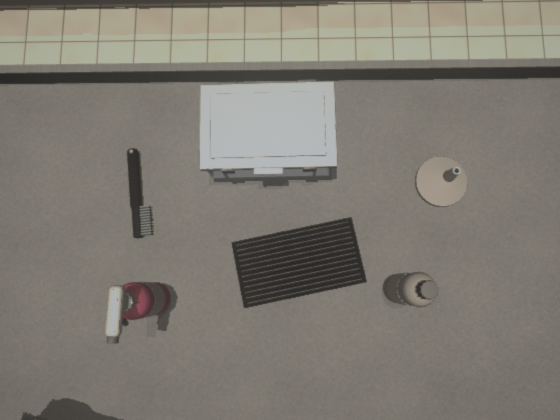

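View pics/scene0.png

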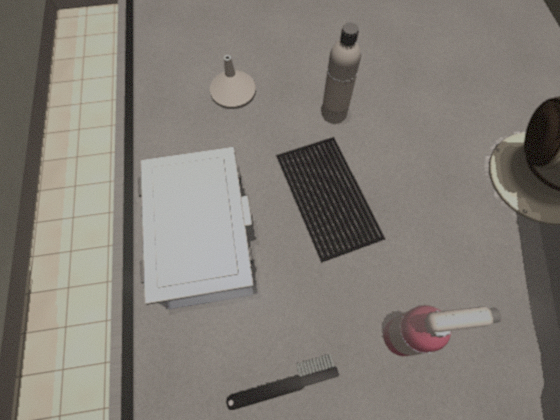

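The top view shows the spray at (row 300, col 140), the refill at (290, 412), and the mat at (262, 299), turned about 10°. The funnel, brush and tub are clear of both push lanes. The network missed one item in that script, so I'm retrying the fit.

```bash
cat > fit.py <<'E'
from h import *
from scipy.optimize import least_squares
import sys
def fit(labels=("spray","refill"),cams=("top","scene")):
    D={}
    for c in cams:
        p,d=bot.camera(c)
        for l in labels:
            R=bot.regions_of(c,l) or bot.regions_of(c,l)
            if R: D.setdefault(l,[]).append((c,pts(c,d,cv2.erode(R[0]["pixels"].astype(np.uint8),np.ones((3,3)))>0)))
            else: print("missed",c,l)
    for l,rad,top in(("spray",.036,.145),("refill",.032,.185)):
        L=D.get(l,[])
        for c,P in L+([("both",np.vstack([x[1] for x in L]))] if len(L)>1 else []):
            Q=P[(P[:,2]>.02)&(P[:,2]<top)]
            if len(Q)<20: print(l,c,"few");continue
            cc=np.array([0.45,0.0,0]) 
            s=least_squares(lambda x:np.hypot(Q[:,0]-x[0],Q[:,1]-x[1])-rad,P[:,:2].mean(0),loss="soft_l1",f_scale=.002)
            print(l,c,len(Q),s.x.round(4),"res",np.median(abs(s.fun)).round(4))
    for c,P in D.get("mat",[]): print("mat",c,cv2.minAreaRect((P[abs(P[:,2])<.008][:,:2]).astype(np.float32)))
    return D
E
python3 - <<'E'
from fit import *
D=fit(("spray","refill","mat"))
P=np.vstack([x[1] for x in D["spray"]]);print("head",P[P[:,2]>.19].mean(0))
E
```

```text
spray top 523 [0.4162 0.2933] res 0.0003
spray scene 765 [0.4155 0.2932] res 0.0003
spray both 1288 [0.4156 0.2933] res 0.0003
refill top 471 [ 0.4374 -0.2465] res 0.0003
refill scene 1341 [ 0.4363 -0.2469] res 0.0006
refill both 1812 [ 0.4365 -0.2468] res 0.0005
mat top ((0.4961377680301666, -0.02815665304660797), (0.14814864099025726, 0.2782961130142212), 12.08541202545166)
mat scene ((0.4959069788455963, -0.028624728322029114), (0.14752286672592163, 0.27751871943473816), 12.68985366821289)
head [0.4041673  0.29257062 0.24062599]
```

```bash
cat > rv.py <<'E'
import numpy as np
from scipy.spatial.transform import Rotation as R
from workcell import bot
def plan(src,dst,tilt,back,z,flip=1):
    src,dst=np.array(src),np.array(dst);p=(dst-src);L=np.hypot(*p);p=p/L;p3=np.array([*p,0])
    t=np.radians(tilt);y=np.sin(t)*p3+np.cos(t)*np.array([0,0,-1.]);x=flip*np.array([-p[1],p[0],0])
    T=R.from_matrix(np.stack([x,y,np.cross(x,y)],1))
    o=bot.get_obs();C=R.from_euler("xyz",o["tcp_rot"],degrees=True)
    rv=(T*C.inv()).as_rotvec(degrees=True)
    pre=np.array([*(src-back*p),z]);
    print("p",p.round(3),"L",L.round(3),"pre",pre.round(3),"shift",((pre-o["ee_pos"])/.025).round(2),"rot",(rv/5).round(2),"deg",np.linalg.norm(rv).round(1))
E
python3 -c "
from rv import *
for f in(1,-1): plan((.4156,.2933),(.481,.040),45,.09,.15,f)"
```

```text
p [ 0.25  -0.968] L 0.262 pre [0.393 0.38  0.15 ] shift [ 9.94 -6.01 -3.25] rot [ -6.7   -6.61 -11.41] deg 73.9
p [ 0.25  -0.968] L 0.262 pre [0.393 0.38  0.15 ] shift [ 9.94 -6.01 -3.25] rot [-7.57  7.67 22.49] deg 124.7
```

```bash
python3 -m jog '[[0.5,1,-0.6,0,-0.67,-0.66,-1.14],[0.5,2,-1.2,0,-1.34,-1.32,-2.28],[0.5,3,-1.8,0,-2,-2,-3.4],[0.5,4,-2.4,0,-2.7,-2.6,-4.6],[0.5,5,-3,0,-3.35,-3.3,-5.7]]' 20; python3 -c "
from rv import *
print(bot.get_obs()['q'])
plan((.4156,.2933),(.481,.040),45,.09,.15,1)"
```

```text
time: 1.9
ee_pos: [0.2704, 0.4552, 0.2317]
tcp_rot: [-112.7, 6.1, 44.4]
wrist_force: [-0.2, -0.1, -0.2]
opening: 0.0429
[ 68.89568985  15.92002801  19.50853965 108.76383455 -18.05313844
 115.68027265]
p [ 0.25  -0.968] L 0.262 pre [0.393 0.38  0.15 ] shift [ 4.91 -2.99 -3.27] rot [-3.33 -3.28 -5.67] deg 36.7
```

```bash
python3 -m jog '[[0.5,1,-0.6,-0.3,-0.67,-0.66,-1.14],[0.5,2,-1.2,-0.8,-1.34,-1.32,-2.28],[0.5,3,-1.8,-1.5,-2,-2,-3.4],[0.5,4,-2.4,-2.4,-2.7,-2.6,-4.6],[0.5,4.9,-3,-3.3,-3.33,-3.28,-5.67]]'; python3 -c "
from rv import *
print(bot.get_obs()['q'])
plan((.4156,.2933),(.481,.040),45,.09,.02,1)"
```

```text
time: 2.4
ee_pos: [0.393, 0.3803, 0.148]
tcp_rot: [-135.0, -0.0, 14.4]
wrist_force: [0.4, 1.2, -0.0]
opening: 0.043
[ 59.22383563  33.90258353  25.39168395 116.62366965 -30.12788844
 144.52030508]
p [ 0.25  -0.968] L 0.262 pre [0.393 0.38  0.02 ] shift [ 0.    0.   -5.12] rot [-0.    0.    0.01] deg 0.0
```

```bash
python3 -m jog '[[0.5,0,0,-1.2,0,0,0],[0.5,0,0,-2.4,0,0,0],[0.5,0,0,-3.6,0,0,0],[0.5,0,0,-4.6,0,0,0],[0.5,0,0,-5.1,0,0,0]]'
python3 - <<'E'
from h import *
print(bot.get_obs()['q'])
a,_=bot.camera("scene");b,_=bot.camera("top")
cv2.imwrite("pics/a1.png",np.hstack([a[180:420,300:560],b[220:420,0:260].repeat(1,0) if 0 else b[180:420,0:260]])[:,:,::-1])
E
```

```text
time: 2.9
ee_pos: [0.3916, 0.38, 0.0189]
tcp_rot: [-135.0, 0.2, 14.6]
wrist_force: [-0.2, -0.7, -0.8]
opening: 0.0426
[ 59.29810472  37.4494833   16.13635705 103.85744902 -30.03599419
 144.27305133]
```

View pics/a1.png

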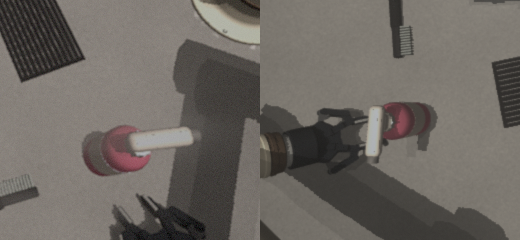

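```bash
python3 -m jog '[[0.5,0.15,-0.58,0,0,0,0],[0.5,0.3,-1.16,0,0,0,0],[0.5,0.42,-1.65,0,0,0,0],[0.5,0.5,-1.94,0,0,0,0],[0.5,0.58,-2.23,0,0,0,0]]' && python3 -m jog '[[0.5,0.075,-0.29,0,0,0,0],[0.5,0.15,-0.58,0,0,0,0],[0.5,0.225,-0.87,0,0,0,0],[0.5,0.3,-1.16,0,0,0,0],[0.5,0.4,-1.55,0,0,0,0]]'; python3 -c "
from fit import *
fit(('spray',))"
```

```text
time: 3.5
ee_pos: [0.4069, 0.3251, 0.0224]
tcp_rot: [-134.8, 0.0, 14.7]
wrist_force: [0.2, 2.6, 0.4]
opening: 0.0427
time: 4.0
ee_pos: [0.4166, 0.286, 0.0214]
tcp_rot: [-134.8, 0.1, 14.7]
wrist_force: [0.3, 4.0, 3.6]
opening: 0.0427
spray top 415 [0.4246 0.255 ] res 0.0003
spray scene 736 [0.4242 0.2531] res 0.0003
spray both 1151 [0.424  0.2542] res 0.0006
```

```bash
M='[[0.5,0.13,-0.48,0,0,0,0]]'; python3 -m jog '[[0.5,0.13,-0.48,0,0,0,0],[0.5,0.26,-0.97,0,0,0,0],[0.5,0.38,-1.45,0,0,0,0],[0.5,0.51,-1.93,0,0,0,0],[0.5,0.64,-2.42,0,0,0,0]]' && python3 -m jog '[[0.5,0.13,-0.48,0,0,0,0],[0.5,0.26,-0.97,0,0,0,0],[0.5,0.38,-1.45,0,0,0,0],[0.5,0.51,-1.93,0,0,0,0],[0.5,0.64,-2.42,0,0,0,0]]'; python3 -c "
from fit import *
fit(('spray',))
print(bot.get_obs()['q'])"
```

```text
time: 4.7
ee_pos: [0.4326, 0.2244, 0.0212]
tcp_rot: [-134.9, 0.1, 14.6]
wrist_force: [-1.0, 1.2, -2.0]
opening: 0.0427
time: 5.2
ee_pos: [0.4487, 0.1642, 0.0213]
tcp_rot: [-134.9, 0.1, 14.7]
wrist_force: [-0.8, 2.2, -1.7]
opening: 0.0428
spray top 144 [0.4568 0.1328] res 0.0002
spray scene 716 [0.4564 0.1314] res 0.0003
spray both 860 [0.4563 0.1318] res 0.0004
[ 42.07035378  16.60928866 -10.93643251  87.17687782 -38.7121894
 126.21339765]
```

```bash
python3 -m jog '[[0.5,0.13,-0.48,0,0,0,0],[0.5,0.26,-0.97,0,0,0,0],[0.5,0.38,-1.45,0,0,0,0],[0.5,0.51,-1.93,0,0,0,0],[0.5,0.64,-2.42,0,0,0,0]]' && python3 -m jog '[[0.5,0.1,-0.39,0,0,0,0],[0.5,0.18,-0.7,0,0,0,0],[0.5,0.25,-0.95,0,0,0,0],[0.5,0.3,-1.15,0,0,0,0],[0.5,0.34,-1.26,0,0,0,0]]'
python3 - <<'E'
from fit import *
fit(('spray','mat'))
save("scene","s2")
E
```

```text
time: 5.9
ee_pos: [0.4646, 0.1036, 0.0212]
tcp_rot: [-134.9, 0.1, 14.6]
wrist_force: [-0.2, 1.3, -1.2]
opening: 0.0429
time: 6.4
ee_pos: [0.473, 0.0728, 0.0213]
tcp_rot: [-134.9, 0.1, 14.6]
wrist_force: [-1.1, 2.2, -2.2]
opening: 0.0427
spray top 305 [ 0.4372 -0.2509] res 0.0004
spray scene 783 [0.4802 0.0412] res 0.0003
spray both 1088 [0.4809 0.0393] res 0.0017
mat top ((0.4959920048713684, -0.028456225991249084), (0.14713265001773834, 0.27546200156211853), 12.078174591064453)
mat scene ((0.4964792728424072, -0.027148008346557617), (0.14601881802082062, 0.2773398160934448), 11.396218299865723)
```

View pics/s2.png

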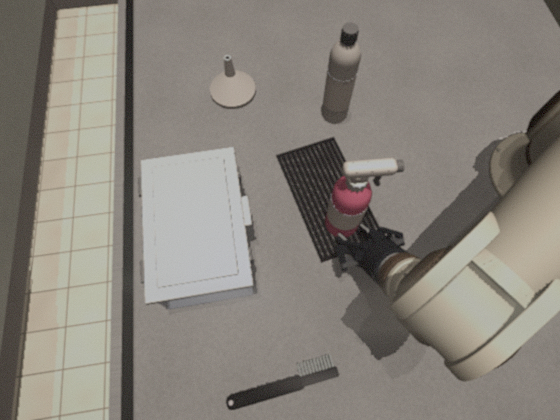

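```bash
python3 -m jog '[[0.5,-0.2,0.8,0,0,0,0],[0.5,-0.5,1.9,0,0,0,0],[0.5,-0.8,3.3,0.4,0,0,0],[0.5,-1.2,4.6,1.4,0,0,0],[0.5,-1.6,5.6,3,0,0,0]]' && python3 -m jog '[[0.5,-0.5,0.2,1.8,0,0,0],[0.5,-1.1,0.4,3.6,0,0,0],[0.5,-1.8,0.4,5.4,0,0,0],[0.5,-2.5,0.4,7.2,0,0,0],[0.5,-3,0.4,9.5,0,0,0]]'; python3 -c "
from rv import *
print(bot.get_obs()['q'])
for f in (1,-1): plan((.4365,-.2468),(.511,-.096),45,.09,.15,f)"
```

```text
time: 7.25
ee_pos: [0.4317, 0.2142, 0.0954]
tcp_rot: [-135.0, 0.3, 14.7]
wrist_force: [0.3, 0.5, -0.0]
opening: 0.0422
time: 7.75
ee_pos: [0.3587, 0.2231, 0.3269]
tcp_rot: [-134.9, 0.1, 14.7]
wrist_force: [0.9, 1.0, -0.2]
opening: 0.0425
[ 53.58672711  11.21441785  15.97564222 126.83728942 -33.24487091
 138.62843836]
p [0.443 0.897] L 0.168 pre [ 0.397 -0.327  0.15 ] shift [  1.52 -22.02  -7.08] rot [ 0.03 -0.04 27.8 ] deg 139.0
p [0.443 0.897] L 0.168 pre [ 0.397 -0.327  0.15 ] shift [  1.52 -22.02  -7.08] rot [18.2  -1.87 -6.44] deg 97.0
```

```bash
python3 -m jog '[[0.5,-0.1,-1.4,0.2,1.2,-0.12,-0.43],[0.5,-0.2,-2.8,0.4,2.4,-0.25,-0.86],[0.5,-0.3,-4.2,0.4,3.6,-0.37,-1.3],[0.5,-0.4,-5.6,0.4,4.8,-0.5,-1.7],[0.5,-0.5,-7,0.4,6.07,-0.62,-2.15]]' && python3 -m jog '[[0.5,0,-1.4,0,1.2,-0.12,-0.43],[0.5,0,-2.8,0,2.4,-0.25,-0.86],[0.5,0,-4.2,0,3.6,-0.37,-1.3],[0.5,0,-5.6,0,4.8,-0.5,-1.7],[0.5,0,-7,0,6.07,-0.62,-2.15]]';  python3 -c "
from rv import *
print(bot.get_obs()['q'])
plan((.4365,-.2468),(.511,-.096),45,.09,.3,-1)"
```

```text
time: 8.25
ee_pos: [0.3472, 0.0486, 0.3357]
tcp_rot: [-105.3, -7.6, 1.8]
wrist_force: [0.5, 0.1, -0.5]
opening: 0.0428
time: 8.75
ee_pos: [0.3476, -0.0927, 0.3344]
tcp_rot: [-81.2, -7.3, -10.0]
wrist_force: [1.9, 0.6, 0.1]
opening: 0.0425
[-23.00273388 -22.14595278  -2.50994363 104.49000668  10.20856566
  76.91111088]
p [0.443 0.897] L 0.168 pre [ 0.397 -0.327  0.3  ] shift [ 1.96 -9.39 -1.37] rot [ 7.33 -0.91 -2.68] deg 39.3
```

```bash
python3 -m jog '[[0.5,0,-1.9,0,1.4,-0.18,-0.54],[0.5,0,-3.8,0,2.9,-0.36,-1.1],[0.5,0,-5.7,0,4.4,-0.54,-1.6],[0.5,0,-7.6,0,5.9,-0.72,-2.1],[0.5,0,-9.4,0,7.33,-0.91,-2.68]]' && python3 -m jog '[[0.5,0,0,0,0,0,0],[0.5,0,0,0,0,0,0]]';  python3 -c "
from rv import *
print(bot.get_obs()['q'])
plan((.4365,-.2468),(.511,-.096),45,.09,.02,-1)"
```

```text
time: 9.25
ee_pos: [0.3478, -0.3038, 0.3339]
tcp_rot: [-48.0, -0.8, -25.0]
wrist_force: [2.8, 0.1, 0.0]
opening: 0.0427
time: 9.45
ee_pos: [0.3484, -0.3036, 0.3302]
tcp_rot: [-48.0, -0.4, -24.9]
wrist_force: [-0.6, 0.3, 0.3]
opening: 0.0426
[-60.74069812  14.11332637  21.48663431 124.9231867   33.08546449
  45.69506587]
p [0.443 0.897] L 0.168 pre [ 0.397 -0.327  0.02 ] shift [  1.93  -0.96 -12.41] rot [ 0.57 -0.18 -0.27] deg 3.3
```

```bash
python3 -m jog '[[0.5,0,-1,-0.5,0.3,-0.1,-0.15],[0.5,0.4,-1,-2,0.57,-0.18,-0.27],[0.5,1,-1,-3.8,0.57,-0.18,-0.27],[0.5,1.5,-1,-5.6,0.57,-0.18,-0.27],[0.5,1.9,-1,-7.4,0.57,-0.18,-0.27]]' && python3 -m jog '[[0.5,0,0,-1.4,0,0,0],[0.5,0,0,-2.8,0,0,0],[0.5,0,0,-4,0,0,0],[0.5,0,0,-4.8,0,0,0],[0.5,0,0,-5,0,0,0]]';  python3 - <<'E'
from rv import *
from fit import *
print(bot.get_obs()['q'])
fit(('spray','refill'))
plan((.4365,-.2468),(.511,-.096),45,.09,.02,-1)
p,_=save("top","t3")
E
```

```text
time: 9.95
ee_pos: [0.3971, -0.325, 0.1504]
tcp_rot: [-45.5, -0.7, -26.0]
wrist_force: [-0.2, -1.2, 0.1]
opening: 0.0429
time: 10.45
ee_pos: [0.3964, -0.325, 0.0247]
tcp_rot: [-45.4, -0.5, -26.0]
wrist_force: [-0.3, 0.7, 0.8]
opening: 0.0427
[-58.66015167  24.21013105  -0.94007182  92.54267216  36.50059519
  47.86427249]
spray top few
spray scene 806 [0.4803 0.0411] res 0.0004
spray both 817 [0.4803 0.0411] res 0.0004
refill top 442 [ 0.4374 -0.2465] res 0.0003
refill scene 1363 [ 0.4363 -0.2469] res 0.0006
refill both 1805 [ 0.4365 -0.2468] res 0.0006
p [0.443 0.897] L 0.168 pre [ 0.397 -0.327  0.02 ] shift [ 0.01 -0.03 -0.22] rot [ 0.11  0.07 -0.03] deg 0.7
```

View pics/t3.png

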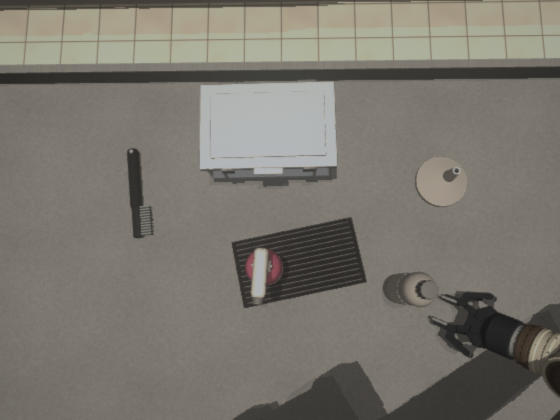

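```bash
python3 -m jog '[[0.5,0.27,0.54,-0.2,0,0,0],[0.5,0.53,1.08,-0.3,0,0,0],[0.5,0.8,1.61,-0.3,0,0,0],[0.5,0.93,1.88,-0.3,0,0,0],[0.5,1.06,2.15,-0.3,0,0,0]]' && python3 -m jog '[[0.5,0.11,0.22,0,0,0,0],[0.5,0.22,0.45,0,0,0,0],[0.5,0.35,0.72,0,0,0,0],[0.5,0.49,0.99,0,0,0,0],[0.5,0.66,1.35,0,0,0,0]]'; python3 -c "
from fit import *
fit(('refill',))
print(bot.get_obs()['q'])"
```

```text
time: 11.3
ee_pos: [0.4228, -0.2718, 0.0166]
tcp_rot: [-45.3, -0.4, -26.1]
wrist_force: [0.1, -4.1, 0.9]
opening: 0.043
time: 11.8
ee_pos: [0.4392, -0.2385, 0.0164]
tcp_rot: [-45.3, -0.4, -26.2]
wrist_force: [-0.9, -2.9, 1.6]
opening: 0.0425
refill top 344 [ 0.4511 -0.2133] res 0.0002
refill scene 1315 [ 0.4503 -0.2125] res 0.0005
refill both 1659 [ 0.4505 -0.2127] res 0.0006
[-50.08924046  16.83742472 -10.870785    83.92293385  40.17809692
  57.87776884]
```

```bash
python3 -m jog '[[0.5,0.2,0.4,0,0,0,0],[0.5,0.43,0.84,0,0,0,0],[0.5,0.66,1.28,0,0,0,0],[0.5,0.89,1.73,0,0,0,0],[0.5,1.13,2.17,0,0,0,0]]' && python3 -m jog '[[0.5,0.2,0.38,0,0,0,0],[0.5,0.4,0.76,0,0,0,0],[0.5,0.6,1.14,0,0,0,0],[0.5,0.75,1.43,0,0,0,0],[0.5,0.83,1.6,0,0,0,0]]'; python3 -c "
from fit import *
fit(('refill','spray'))
print(bot.get_obs()['q'])"
```

```text
time: 12.5
ee_pos: [0.4675, -0.1832, 0.0162]
tcp_rot: [-45.3, -0.4, -26.1]
wrist_force: [-0.4, -2.1, -1.0]
opening: 0.0423
time: 13.0
ee_pos: [0.4882, -0.1438, 0.0164]
tcp_rot: [-45.3, -0.4, -26.1]
wrist_force: [-0.6, -2.0, -1.7]
opening: 0.0425
spray top few
spray scene 805 [0.4803 0.0412] res 0.0004
spray both 807 [0.4803 0.0412] res 0.0004
refill top 143 [ 0.5001 -0.1184] res 0.0002
refill scene 1227 [ 0.4993 -0.1182] res 0.0004
refill both 1370 [ 0.4995 -0.1183] res 0.0004
[-39.1506783    9.58798461 -18.72997441  73.84443854  43.40235852
  72.01227793]
```

```bash
python3 -m jog '[[0.5,0.14,0.28,0,0,0,0],[0.5,0.28,0.55,0,0,0,0],[0.5,0.38,0.74,0,0,0,0],[0.5,0.44,0.85,0,0,0,0],[0.5,0.46,0.89,0,0,0,0]]' && python3 -m jog '[[0.5,-0.15,-0.3,0,0,0,0],[0.5,-0.6,-1.2,0,0,0,0],[0.5,-1.2,-2.4,0.2,0,0,0],[0.5,-1.8,-3.6,1,0,0,0],[0.5,-2.4,-4.8,2.2,0,0,0]]'
python3 - <<'E'
from fit import *
D=fit(('refill','spray','mat','tub','funnel','brush'))
for l in('tub','funnel','brush'):
    for c,P in D.get(l,[]): print(l,c,np.median(P,0).round(3))
save("scene","s4")
E
```

```text
time: 13.8
ee_pos: [0.4995, -0.1218, 0.0163]
tcp_rot: [-45.3, -0.4, -26.1]
wrist_force: [-2.0, -2.3, -0.4]
opening: 0.0426
time: 14.3
ee_pos: [0.4379, -0.2429, 0.0708]
tcp_rot: [-45.2, -0.3, -26.2]
wrist_force: [1.4, -0.6, -0.6]
opening: 0.0425
spray top few
spray scene 808 [0.4803 0.0412] res 0.0004
spray both 810 [0.4803 0.0412] res 0.0004
refill top 113 [ 0.5114 -0.0963] res 0.0002
refill scene 1192 [ 0.5104 -0.0967] res 0.0004
refill both 1305 [ 0.5105 -0.0968] res 0.0004
mat top ((0.648292601108551, -0.307264119386673), (0.0, 0.0), 0.0)
mat scene ((0.495844304561615, -0.02699226140975952), (0.14682944118976593, 0.27715054154396057), 11.200084686279297)
tub top [0.766 0.034 0.124]
tub scene [0.776 0.061 0.125]
funnel top [ 0.669 -0.344  0.035]
funnel scene [ 0.677 -0.333  0.034]
brush top [0.627 0.339 0.02 ]
brush scene [0.639 0.342 0.021]
```

View pics/s4.png

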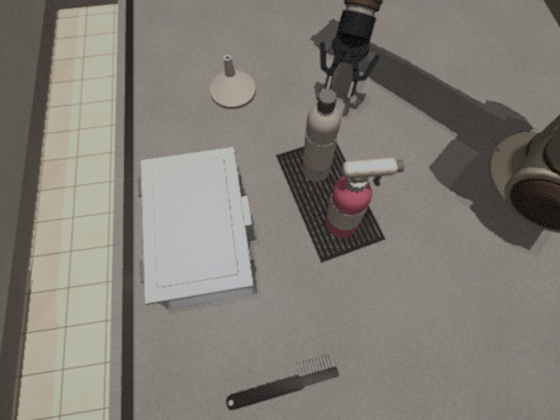

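Both bottles stand upright on the mat: the spray's foot is near (235, 342) and the refill's near (172, 318). The gripper is clear.

```bash
python3 -m jog '[[0.5,0,0,0,0,0,0],[0.5,0,0,0,0,0,0],[0.5,0,0,0,0,0,0]]'; python3 -c "
from workcell import bot
print(bot.job_done())"
```

```text
time: 15.35
ee_pos: [0.4394, -0.2423, 0.0713]
tcp_rot: [-45.3, -0.4, -26.2]
wrist_force: [0.5, -0.0, -0.8]
opening: 0.0426
the job is handed in; nothing more can be done
None
```

Both bottles now stand upright on the mat, and I handed the job in at about 15 s of the 72 s allowed. I pushed each one with the half-closed fingers tilted 45°, touching it at an estimated 25–30 mm above the ledge. No verdict was reported.

| Bottle | Position in the mat frame (x, y) | Allowed range (x, y) |
|---|---|---|
| Spray | about (0, +71 mm) | ±41 mm, ±106 mm |
| Refill | about (0, −70 mm) | ±45 mm, ±110 mm |

- **Bystanders:** the tub, funnel and brush read within about 5 mm of where they started, which is measurement noise.
- **Robot:** the gripper was clear of everything, and the wrist force was near zero.
- **Checks that disagreed:** the networks failed on some top-camera pictures. They took the refill for the spray once, gave almost nothing usable on the spray's body in the later ones, and gave a bad mat region in the last one. The spray's final position therefore rests on the scene camera alone. A top picture taken after its push also shows it on the mat.

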